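# Feed the USB stick into the drawer chute plug first

## Task

Feed the silver USB stick, the one with the bare metal plug, into the open top mouth of the white gravity chute with its plug end pointing downhill, and let it go so that it slides down plug first and comes to rest at the foot of the chute. Leave the capped maple stick and the amber drive where they lie.

Things in the scene. Friction and masses are not known exactly. Their poses are not given: they have to be found in the camera images.
- usb_center (a point): Silver USB stick lying flat, loose, about 30 g: metal case 54 x 22 x 12 mm (x, y, z) with a bare plug 18 mm long, 13 wide, 5 thick on its +x end. This point is the case's centre, 6 mm above its underside, 45 mm from the plug's tip, 27 mm from the blank end. x points along the stick to the plug, z up. Grip across the 22 mm width.
- chute_mouth (a point): Fixed chute: slippery trough 46 mm wide, falling 25 degrees along this point's +x (y across, z up). The point is on its floor mid-mouth, 108 mm above the drawer base. Walls 16 mm high. Open above from x -54 to 75 mm, then a hood to 129 (34 mm headroom, lower than the mouth), then open to an end stop at 200. A stick let go level just above the walls over the point slides to the stop by itself.
- maple_center (a point): Capped maple wood stick without a visible plug, 84 x 22 x 12 mm, lying flat and loose; the point is its centre, x along its length. A bystander.
- drive_center (a point): Flat amber plastic drive, 84 x 56 x 13 mm, lying flat and loose; the point is its centre, x along its length. A bystander.

How it is judged:
By the outcome, as a careful person would: the job done as asked, in the order asked, and still so for the second after the job is handed in, with the robot touching nothing.
It also fails if it takes over 34 s, if anything falls off the work surface, if the arm or the gripper's body presses on something with over 40 N, if the wrist force passes 120 N, or if a joint passes its speed limit or range.

## Robot

A 6-joint arm with a two-finger parallel gripper is mounted at the origin on the work surface. World frame = base frame: x ahead of the robot, y to its left, z up, the work surface at z = 0. Lengths are in mm, angles in rad, forces in N, time in s.
With the tool pointing down it reaches from about 350 to 775 mm from the base axis. Payload 7.3 kg.
Tool frame: the origin (TCP) lies midway between the tips of the shut fingers; the grasp point (between the pads) lies 19 mm behind it (grasp_offset is the z of the grasp point in the tool frame, in mm); z points along the fingers, y is the direction in which the jaws open and shut (so a half turn about z gives the same grasp; the last joint's range is limited). The gripper opens to 92 mm and grips with 3 to 60 N. Pads are 19 mm wide; open, the fingers measure 130 mm over their backs; the gripper's body (75 mm by 190 mm) begins 47 mm behind the grasp point.
Start: joints at [-1.329, 0.342, 1.524, -0, 1.275, -0.146], TCP at [198.554, -486.029, 193.541] pointing down, gripper open.
Joint ranges: [-2.53, 2.53], [-0.77, 2.02], [0.04, 2.7], [-1, 4.14], [0.28, 2.66], [-3.11, 3.11]. Speed limits (rad/s): [2.57, 2.57, 3.14, 3.14, 3.14, 3.14].

## Interface

Orientations are given as [roll, pitch, yaw] about the fixed x, y, z axes, in that order (R = Rz(yaw) Ry(pitch) Rx(roll)).
In Python, from plant import get_obs, capture, camera_model, close_job, boxes_of, regions_of, place_of, grasp_offset gives the robot as it stands. The module is installed in compiled form; this text tells all that it offers.
- The arm moves only by the tool send_rows, never from a script. Its argument "targets" is a list that holds one entry, the list of rows, each a list of 7 numbers: the turn, a rotation vector about the tool's x, y, z in degrees, then the shift along the tool's x, y, z in mm, then the closure, from -1 (fully open) to 1 (shut). A call has 1 to 5 rows; each row is the pose to reach, as a shift and turn from the pose commanded when the call began, along the tool's axes at that moment; what a row does not reach only later rows make up. A row lasts 1/12 s, in which the tool goes at most 41.7 mm and 7.16 degrees, less where a joint would pass 70% of its speed; a pose out of reach is approached as far as the arm can. A call with a gripper value outside its range is refused whole. The fingers move at their own pace and stop on an object; the grip force is fixed at half the most. Time passes only in rows, so rows that repeat a pose let the fingers close. It gives the time, the measured TCP pose, the force and the opening at its end, in the units of the state.
- get_obs(): the state, without advancing time (a new reading comes with each control period).
- capture(name): name is "side" or "top"; returns the picture (420x560x3 uint8, red, green, blue); there is no depth.
- camera_model(name): a dict with "K" (3x3 intrinsics, pixels), "k1" (the pictures are not rectified: a ray, as slopes to the right and down, at radius r is drawn at 1 + k1 r^2 times it, then the intrinsics apply), "world_to_cam" (4x4, takes a point from world to camera coordinates). Camera axes: x right, y up, looking along -z (the intrinsics and any distortion apply to the point x, -y, -z); pixel columns grow to the right and rows downward; lengths in mm; the calibration is good to about 2 mm. A picture is of the moment at which its call begins. camera_model takes no time and is no camera call.
- close_job(): hands the job in, once; it reports no verdict.
Trained networks look in the newest picture that a camera, given by its name, has taken for a name from the list of things; names that differ only in an ending like _2 or _b are one class to them, and where a whole thing is asked for, a point or a joint stands for the part that bears it (a point fixed in the world has none). Each returns a list of dicts, best first, with "conf" (0 to 1); they miss things now and then, are a little off and sometimes report something else, mostly with a low value. They report only what shows in the picture. A call takes as long as a camera call.
- boxes_of(label, camera): "location" ([row, column] in pixels, amid what is visible of it).
- regions_of(label, camera): "region" (420x560 bool, what is visible of it) and "location" ([row, column] in pixels, amid what is visible of it).
- place_of(label, camera): "location" ([row, column] in pixels: a listed point, or the origin of a listed thing).
The state is a dict: "time": time; "joint_positions": joint angles; "dq": joint speeds; "tau": joint torques, N m; "tool_pos": TCP position; "tcp_rot": TCP orientation; "contact_force": force on the tool from outside, world axes, zero at the start; "moment": the same for the moment, N m; "grip_width": finger opening in mm.
Only numpy, scipy, OpenCV 4.12 (cv2) and the standard library are available. Lean on these libraries where they do the work, as an engineer would, in place of code of your own. Each camera call takes 0.05 s, during which the arm holds its last target.

## Working session

There is one attempt and no reset: what is moved stays moved. The work goes in short steps, Python scripts to look and compute and a tool call to move; the robot and the scene stay as the last step left them, time stands still between calls to the robot, and variables do not carry over. Pictures are saved under pics/ and viewed, and the job is handed in when it is done.

Besides the shell and the picture viewer there is one more tool, called after "Emit:" as name(argument=value, ...) on one line, values as JSON. send_rows: Moves the arm, as the interface text tells. Its arguments: {"type":"object","properties":{"targets":{"type":"array","items":{"type":"array","items":{"type":"array","items":{"type":"number"}}}}},"required":["targets"]}

```bash
mkdir -p pics
python3 - <<'E'
from plant import *
import cv2
print(get_obs()); print(grasp_offset)
for c in ("side","top"):
    im=capture(c); cv2.imwrite(f"pics/{c}0.png",im[:,:,::-1])
    m=camera_model(c); print(c,m)
    for l in ("usb_center","chute_mouth","maple_center","drive_center"):
        print(l,[(d["location"],round(d["conf"],2)) for d in place_of(l,c)][:3])
E
```

```text
{'time': 0.0, 'joint_positions': array([-1.32898942e+00,  3.42726591e-01,  1.52500913e+00, -1.53319111e-05,
        1.27536041e+00, -1.46027802e-01]), 'dq': array([ 0.00086669,  0.00057056,  0.00085331,  0.00188341, -0.00046256,
       -0.00067987]), 'tau': array([ 2.30801488e-03, -4.31235623e+01, -2.44217205e+01,  7.20438897e-02,
        5.57907403e-02, -1.17971181e-04]), 'tool_pos': array([ 198.44233964, -485.57366419,  192.84572907]), 'tcp_rot': array([-3.14010305e+00, -2.04264855e-04,  3.87839033e-01]), 'contact_force': array([-0.1846624 , -0.4342582 , -0.34082606]), 'moment': array([-0.03422118,  0.0117324 ,  0.00878642]), 'grip_width': 91.47120665137936}
-18.8
side {'K': array([[443.98277644,   0.        , 276.42508707],
       [  0.        , 443.98277644, 221.13695594],
       [  0.        ,   0.        ,   1.        ]]), 'k1': -0.024135823160689174, 'world_to_cam': array([[ 8.96013661e-01, -4.43915898e-01,  9.90929791e-03,
        -4.78055856e+02],
       [ 2.97084036e-01,  6.15930960e-01,  7.29636983e-01,
        -2.27153482e+02],
       [-3.30000900e-01, -6.50820811e-01,  6
[... 298 characters left out ...]
0919255 ,   0.        , 280.76948563],
       [  0.        , 470.0919255 , 199.83477052],
       [  0.        ,   0.        ,   1.        ]]), 'k1': 0.03218807928949612, 'world_to_cam': array([[-4.07321466e-03, -9.99980970e-01, -4.63347482e-03,
        -2.12207731e+01],
       [ 9.96078705e-01, -4.46673523e-03,  8.83587056e-02,
        -5.42590495e+02],
       [-8.83777206e-02, -4.25540162e-03,  9.96077944e-01,
        -1.02712409e+03],
       [ 0.00000000e+00,  0.00000000e+00,  0.00000000e+00,
         1.00000000e+00]])}
usb_center [([193.3, 386.0], 0.55)]
chute_mouth [([216.3, 167.1], 0.92)]
maple_center [([163.3, 310.9], 0.57)]
drive_center [([234.7, 301.8], 0.66), ([215.8, 167.0], 0.16)]
```

View pics/side0.png

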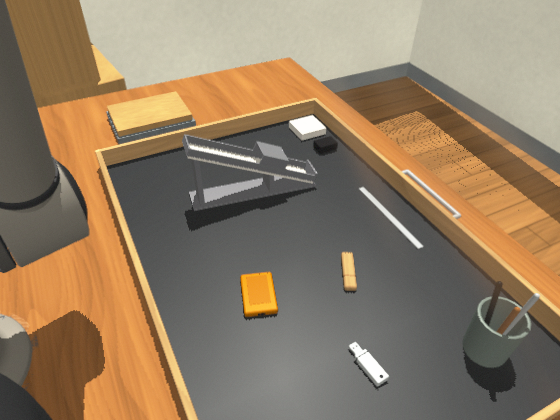

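View pics/top0.png

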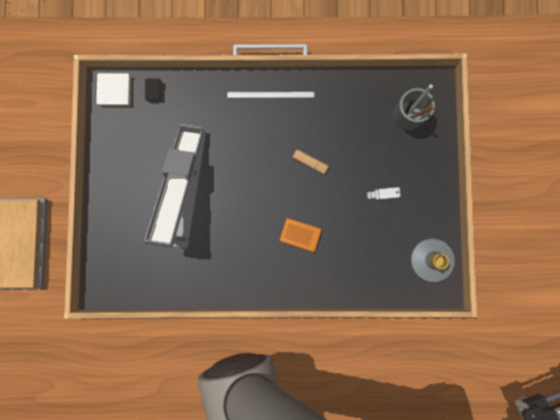

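The side view shows the silver stick at about (365,370) with its plug toward the upper left. In the top view it is at (193,386) with the plug at left (column ~368). The chute mouth is near (216,167) and falls toward the top of that picture. Next I'll triangulate.

```bash
cat > h.py <<'E'
import numpy as np, cv2
from plant import *
from scipy.optimize import least_squares
def proj(c,P):
    m=camera_model(c); P=np.atleast_2d(P); q=P@m["world_to_cam"][:3,:3].T+m["world_to_cam"][:3,3]
    s=np.stack([q[:,0]/-q[:,2],-q[:,1]/-q[:,2]],1); s=s*(1+m["k1"]*(s**2).sum(1,keepdims=True))
    return s@m["K"][:2,:2].T+m["K"][:2,2]   # col,row
def tri(o): # o: {cam:(row,col)}
    f=lambda p: np.concatenate([proj(c,p)[0]-[rc[1],rc[0]] for c,rc in o.items()])
    r=least_squares(f,[500,0,50.]); return r.x, np.abs(r.fun).max()
def onz(c,rc,z):
    f=lambda p: proj(c,[p[0],p[1],z])[0]-[rc[1],rc[0]]
    r=least_squares(f,[500,0.]); return r.x
E
python3 - <<'E'
from h import *
np.set_printoptions(precision=1,suppress=True)
for n,s,t in [("usb",(371.7,368.8),(193.3,386)),("mouth",(154,214),(216.3,167.1)),("maple",(270.9,348.3),(163.3,310.9)),("drive",(294,256.2),(234.7,301.8))]:
    print(n,tri(dict(side=s,top=t)))
for c in("side","top"):
    im=capture(c)
    for l in ("usb_center","chute_mouth"):
        for d in regions_of(l,c)[:1]:
            r=d["region"]; ys,xs=np.nonzero(r); print(c,l,d["conf"],d["location"],ys.min(),ys.max(),xs.min(),xs.max(),r.sum(), cv2.minAreaRect(np.stack([xs,ys],1).astype(np.float32)))
s=cv2.imread("pics/side0.png");t=cv2.imread("pics/top0.png")
a=cv2.resize(s[335:395,340:400],None,fx=6.6,fy=6.6,interpolation=cv2.INTER_CUBIC)
b=cv2.resize(t[163:223,356:416],None,fx=6.6,fy=6.6,interpolation=cv2.INTER_CUBIC)
cv2.imwrite("pics/z1.png",np.hstack([a,b]))
a=cv2.resize(s[120:220,170:330],None,fx=2.4,fy=2.4*1,interpolation=cv2.INTER_CUBIC)
b=cv2.resize(t[115:265,130:220],None,fx=4,fy=4,interpolation=cv2.INTER_CUBIC)
o=np.zeros((600,760,3),np.uint8);o[:240,:384]=a;o[:600,390:750]=b
cv2.imwrite("pics/z2.png",o)
E
```

```text
usb (array([ 558.1, -264. ,   -3. ]), np.float64(0.33339864270718067))
mouth (array([500.2, 208.4, 113.1]), np.float64(0.8631785977031541))
maple (array([628.3, -93.3,  13. ]), np.float64(0.7651292822380356))
drive (array([462.4, -69.5,  13.3]), np.float64(1.0194098885259564))
side usb_center 0.64 [366.7, 365.7] 342 385 349 386 675 ((367.47564697265625, 362.2195739746094), (49.35091018676758, 15.773550987243652), 51.34019470214844)
side chute_mouth 0.57 [172.2, 245.3] 135 210 182 317 5612 ((250.46603393554688, 164.14132690429688), (76.23414611816406, 128.8441619873047), 81.72411346435547)
top usb_center 0.6 [190.2, 385.9] 187 198 367 399 290 ((383.1089172363281, 193.089111328125), (9.751363754272461, 32.6372184753418), 84.2894058227539)
top chute_mouth 0.76 [189.7, 179.0] 124 246 144 204 4500 ((176.7115478515625, 185.44232177734375), (43.53778076171875, 124.92597961425781), 11.309932708740234)
```

View pics/z1.png

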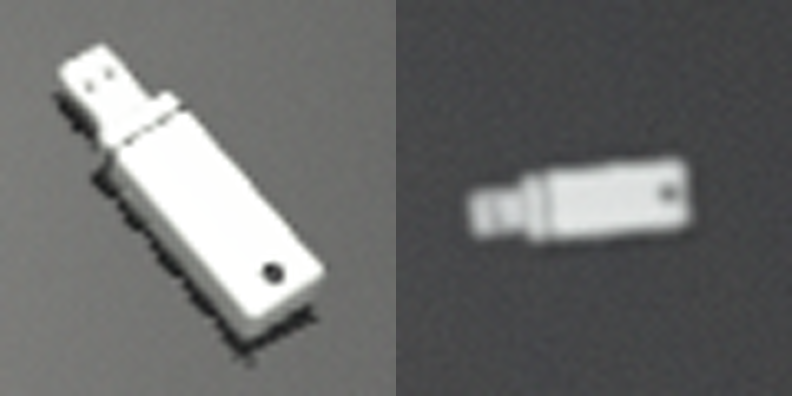

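View pics/z2.png

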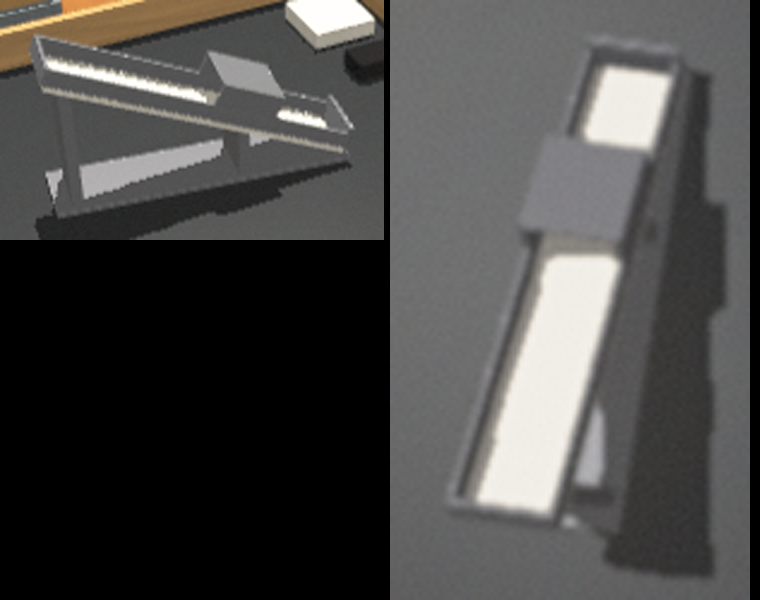

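Run:
```python
from h import *
np.set_printoptions(precision=2,suppress=True)
L=lambda x,y:np.array([340+x/6.6,335+y/6.6]); T=lambda x,y:np.array([356+(x-396)/6.6,163+y/6.6])
obs=[("side",(-27,-11,6),L(325,268)),("side",(-27,11,6),L(243,316)),
("side",(45,-6.5,0),L(103,45)),("side",(45,6.5,0),L(60,72)),
("top",(-27,0,6),T(690,192)),("top",(45,0,0),T(468,213)),("top",(0,11,6),T(608,234)),("top",(0,-11,6),T(608,169))]
def mdl(p,l):
    c,s=np.cos(p[3]),np.sin(p[3]); return [p[0]+c*l[0]-s*l[1],p[1]+s*l[0]+c*l[1],p[2]+l[2]]
f=lambda p:np.concatenate([proj(c,mdl(p,l))[0]-o for c,l,o in obs])
r=least_squares(f,[550,-265,6,1.6],x_scale=[1,1,1,.01]); print("usb",r.x,np.degrees(r.x[3]));print(r.fun.reshape(-1,2))
for b in (0,4):
  m=onz("top",(243.75,158.25),b+145.3);ft=onz("top",(126.25,191.75),b+38)
  print("chute",b,m,ft,np.linalg.norm(ft-m),np.degrees(np.arctan2(*(ft-m)[::-1])))
  # hood corners
Tt=lambda x,y:(115+y/4,130+(x-390)/4)
# full fit of chute (tilted frame): top wall outer corners + mouth point
c25,s25=np.cos(np.radians(25)),np.sin(np.radians(25))
def ch(p,l):
    x,y,z=l; h=[x*c25+z*s25,y,-x*s25+z*c25]; return mdl(p,h)
W=26
S=lambda x,y:np.array([170+x/2.4,120+y/2.4])
T2=lambda x,y:np.array([130+(x-390)/4,115+y/4])
ob=[("top",(-54,W,16),T2(448,512)),("top",(-54,-W,16),T2(558,522)),("top",(203,W,16),T2(590,40)),("top",(203,-W,16),T2(682,50)),
("top",(0,0,0),np.array([167.1,216.3])),("side",(0,0,0),np.array([214,154.])),("side",(-54,W,16),S(37,36)),("side",(-54,-W,16),S(42,66))]
f=lambda p:np.concatenate([proj(c,ch(p,l))[0]-o for c,l,o in ob])
r=least_squares(f,[500,208,110,-.2],x_scale=[1,1,1,.01]); print("chute",r.x,np.degrees(r.x[3]));print(r.fun.reshape(-1,2))
s=cv2.imread("pics/side0.png");t=cv2.imread("pics/top0.png")
for n,im in(("side",s),("top",t)):
  big=cv2.resize(im,None,fx=4,fy=4,interpolation=cv2.INTER_CUBIC)
  for xs in [(-54,75),(129,200)]:
    for z in (0,16):
      P=[ch(r.x,(a,b,z)) for a,b in((xs[0],23),(xs[1],23),(xs[1],-23),(xs[0],-23))]
      cv2.polylines(big,[np.int32(proj(n,P)*4+2)],True,(0,0,255) if z else (0,255,0),1)
  big=big[440:1060,500:900] if n=="top" else big[480:1000,680:1340]
  cv2.imwrite(f"pics/ov_{n}.png",big[:600])
```

```text
usb [ 557.13 -264.52   13.3     1.64] 93.89938893351345
[[-0.3   0.41]
 [ 0.21  0.41]
 [-0.35 -0.2 ]
 [-0.6  -0.55]
 [-0.29  0.08]
 [ 0.76 -0.52]
 [ 0.54 -0.54]
 [-0.37 -0.43]]
chute 0 [446.48 216.2 ] [707.22 174.65] 264.03589946049533 -9.054264371011904
chute 4 [446.49 215.15] [706.22 173.87] 262.9948201303108 -9.030726664055685
chute [496.64 204.48 120.61  -0.15] -8.725237040713127
[[ 1.58 -5.61]
 [ 0.67 -4.16]
 [-1.4   8.1 ]
 [-1.12  9.04]
 [ 0.7   2.42]
 [-0.48 -1.77]
 [ 1.95 -2.81]
 [ 4.48 -0.72]]
```

View pics/ov_top.png

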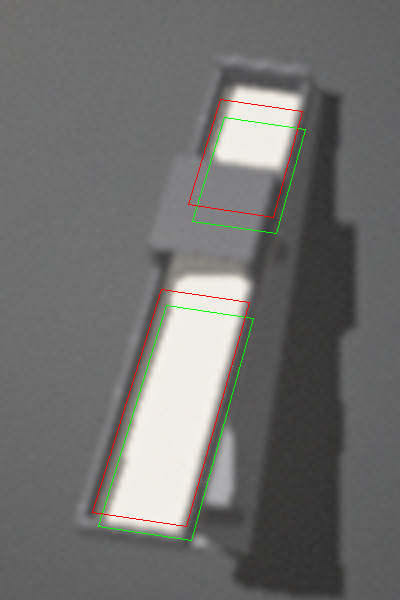

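View pics/ov_side.png

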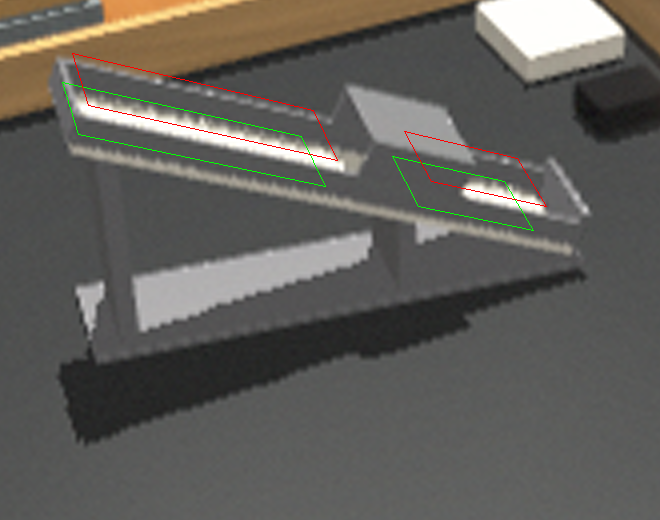

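```bash
cat > fit.py <<'E'
from h import *
np.set_printoptions(precision=2,suppress=True)
def mdl(p,l):
    c,s=np.cos(p[3]),np.sin(p[3]); return [p[0]+c*l[0]-s*l[1],p[1]+s*l[0]+c*l[1],p[2]+l[2]]
T25=np.tan(np.radians(25))
def ch(p,l):
    x,y,z=l; return mdl(p,[x,y,-x*T25+z])
W=26
S=lambda x,y:np.array([170+x/2.4,120+y/2.4])
T2=lambda x,y:np.array([130+(x-390)/4,115+y/4])
ob=[("top",(-54,W,17),T2(448,512)),("top",(-54,-W,17),T2(558,522)),
("top",(0,0,0),np.array([167.1,216.3])),("side",(0,0,0),np.array([214,154.])),("side",(-54,W,17),S(37,38)),("side",(-54,-W,17),S(42,66)),
("top",(200,0,0),T2(637,67)),("top",(200,W,17),T2(594,44)),("top",(200,-W,17),T2(680,54))]
f=lambda p:np.concatenate([proj(c,ch(p,l))[0]-o for c,l,o in ob])
r=least_squares(f,[500,208,110,-.2],x_scale=[1,1,1,.01],loss="soft_l1")
if __name__=="__main__":
  print("chute",r.x,np.degrees(r.x[3]));print(f(r.x).reshape(-1,2))
  s=cv2.imread("pics/side0.png");t=cv2.imread("pics/top0.png")
  for n,im in(("side",s),("top",t)):
    big=cv2.resize(im,None,fx=4,fy=4,interpolation=cv2.INTER_CUBIC)
    for xs in [(-54,75),(129,200)]:
      for z in (0,17):
        P=[ch(r.x,(a,b,z)) for a,b in((xs[0],23),(xs[1],23),(xs[1],-23),(xs[0],-23))]
        cv2.polylines(big,[np.int32(proj(n,P)*4+2)],True,(0,0,255) if z else (0,255,0),1)
    big=big[460:1060,500:900] if n=="top" else big[480:900,680:1340]
    cv2.imwrite(f"pics/ovb_{n}.png",big[:600])
E
python3 fit.py
```

```text
chute [501.23 205.79 113.87  -0.15] -8.415985444125123
[[ 0.3  -1.82]
 [-0.62 -0.52]
 [ 0.91  0.33]
 [ 1.78  0.18]
 [-2.04 -2.62]
 [ 0.46  0.3 ]
 [ 0.62 -0.09]
 [-1.6   2.24]
 [-0.08  3.02]]
```

View pics/ovb_top.png

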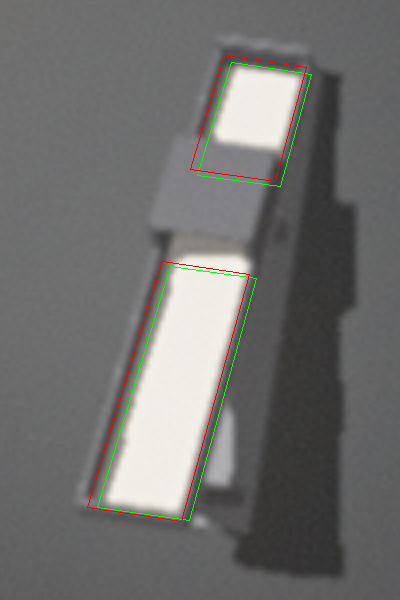

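View pics/ovb_side.png

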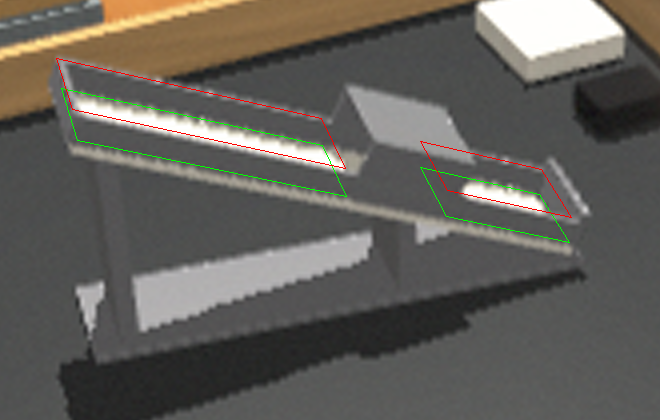

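The level-frame fit matches the drawn trough well: mouth ≈ (501, 206.5, 114), yaw ≈ -8.7°, drawer base z ≈ 6. Before moving, I'll check the obstacle at top (260,433) and work out the moves.

```bash
cat > mv.py <<'E'
import sys
from h import *
from scipy.spatial.transform import Rotation as R
np.set_printoptions(precision=1,suppress=True)
def to(p,yaw_deg,tilt=0):
    o=get_obs(); Rc=R.from_euler("xyz",o["tcp_rot"]); Rt=R.from_euler("xyz",[180,tilt,yaw_deg],degrees=True)
    print("t",round(o["time"],2),"pos",o["tool_pos"],"rot",np.degrees(o["tcp_rot"]),"F",o["contact_force"],"w",round(o["grip_width"],1))
    print("turn",(Rc.inv()*Rt).as_rotvec(degrees=True),"shift",Rc.inv().apply(np.array(p)-o["tool_pos"]))
if __name__=="__main__": 
    a=list(map(float,sys.argv[1:])); to(a[:3],a[3])
E
python3 - <<'E'
from h import *
for z in (0,60,120,200): 
  q=onz("top",(260,433),z); print(z,q,proj("side",[*q,z]))
  q=onz("top",(110,415),z); print(z,q,proj("side",[*q,z]))
E
python3 mv.py 557 -264.5 200 94
```

```text
0 [ 407.21492896 -365.32609874] [[315.84571827 487.64525763]]
0 [ 751.97027116 -334.97369526] [[499.30446532 357.08019664]]
60 [ 409.58966084 -346.42804718] [[313.2410152  454.89823598]]
60 [ 735.02989468 -317.77615386] [[496.59390256 330.97337038]]
120 [ 411.96439272 -327.52999562] [[310.31527605 418.19262075]]
120 [ 718.0895182  -300.57861247] [[493.51678497 301.75477897]]
200 [ 415.13070189 -302.33259355] [[305.81073028 361.83467337]]
200 [ 695.50234956 -277.64855727] [[488.71049496 256.95449143]]
t 0.8 pos [ 198.6 -486.   193.6] rot [180.   -0.   22.2] F [-0.6  0.2  0.6] w 92.1
turn [  0.    0.  -71.8] shift [415.6 -69.5  -6.5]
```

Emit:
send_rows(targets=[[[0, 0, -7, 40, -7, -6, -1], [0, 0, -14, 80, -14, -12, -1], [0, 0, -21, 120, -21, -18, -1], [0, 0, -28, 160, -28, -18, -1], [0, 0, -35, 200, -34, -18, -1]]])

```text
time: 1.22
tool_pos: [372.3, -377.8, 212.2]
tcp_rot: [3.14, 0.0, 1.004]
contact_force: [0.7, -0.1, -0.3]
grip_width: 91.8
```

```bash
python3 mv.py 557 -264.5 120 94
```

```text
t 1.22 pos [ 372.3 -377.8  212.2] rot [179.9   0.   57.5] F [ 0.7 -0.1 -0.3] w 91.8
turn [  0.1   0.  -36.5] shift [194.8  94.9  92.2]
```

Emit:
send_rows(targets=[[[0, 0, -7, 38, 18, 0, -1], [0, 0, -14, 76, 36, 0, -1], [0, 0, -21, 114, 56, 5, -1], [0, 0, -28, 152, 76, 15, -1], [0, 0, -35, 190, 94, 25, -1]]])

```text
time: 1.63
tool_pos: [549.5, -272.2, 188.1]
tcp_rot: [3.14, 0.001, 1.616]
contact_force: [-0.1, -0.4, -0.3]
grip_width: 91.8
```

Emit:
send_rows(targets=[[[0, 0, 0, 0, 0, 0, -1], [0, 0, 0, 0, 0, 0, -1]]])

```text
time: 1.8
tool_pos: [548.6, -271.4, 186.6]
tcp_rot: [-3.14, -0.001, 1.613]
contact_force: [-0.1, -0.2, 0.3]
grip_width: 92.1
```

```bash
python3 mv.py 557 -264.5 60 94
python3 - <<'E'
from h import *
im=capture("side"); cv2.imwrite("pics/s1.png",cv2.resize(im[:,:,::-1][200:420,250:530],None,fx=2.7,fy=2.7))
E
```

```text
t 1.8 pos [ 548.6 -271.4  186.6] rot [-179.9   -0.1   92.4] F [-0.1 -0.2  0.3] w 92.1
turn [-0.1 -0.1 -1.6] shift [  6.4   8.9 126.6]
```

View pics/s1.png

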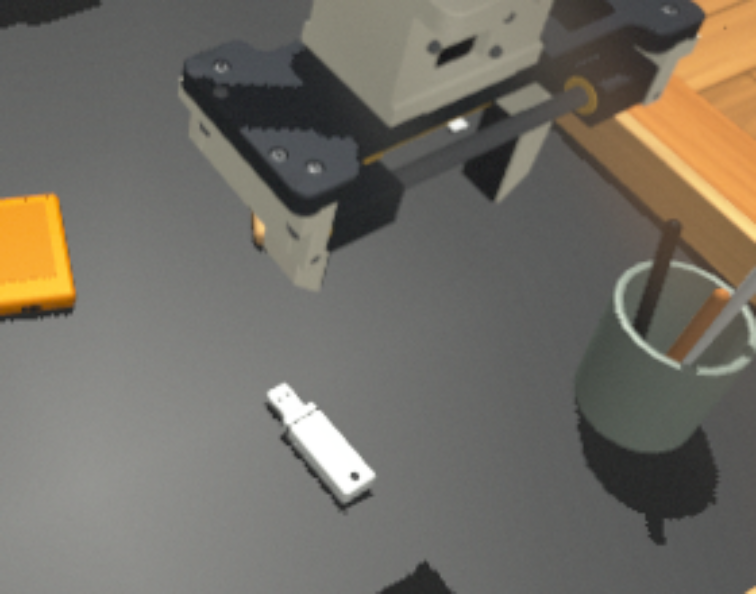

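The stick is still in place, and the gripper hangs above it with the jaws across its width. Descending.

Emit:
send_rows(targets=[[[0, 0, -1.6, 6.5, 9, 38, -1], [0, 0, -1.6, 6.5, 9, 76, -1], [0, 0, -1.6, 6.5, 9, 114, -1], [0, 0, -1.6, 6.5, 9, 145, -0.7], [0, 0, -1.6, 6.5, 9, 158, -0.4]]])

```text
time: 2.27
tool_pos: [552.8, -266.5, 26.1]
tcp_rot: [-3.136, -0.003, 1.634]
contact_force: [-0.8, -0.3, 0.2]
grip_width: 82.8
```

Emit:
send_rows(targets=[[[0, 0, 0, 0, 0, 0, -0.3], [0, 0, 0, 0, 0, 0, -0.3]]])

```text
time: 2.43
tool_pos: [555.5, -267.7, 30.4]
tcp_rot: [-3.141, 0.0, 1.635]
contact_force: [-0.7, -0.2, 0.5]
grip_width: 69.8
```

```bash
python3 mv.py 557 -264.5 9 94
python3 - <<'E'
from h import *
im=capture("side"); cv2.imwrite("pics/s2.png",cv2.resize(im[:,:,::-1][250:420,250:530],None,fx=2.7,fy=2.7))
E
```

```text
t 2.43 pos [ 555.5 -267.7   30.4] rot [-180.     0.    93.7] F [-0.7 -0.2  0.5] w 69.8
turn [-0.   0.  -0.3] shift [ 3.1  1.7 21.4]
```

View pics/s2.png

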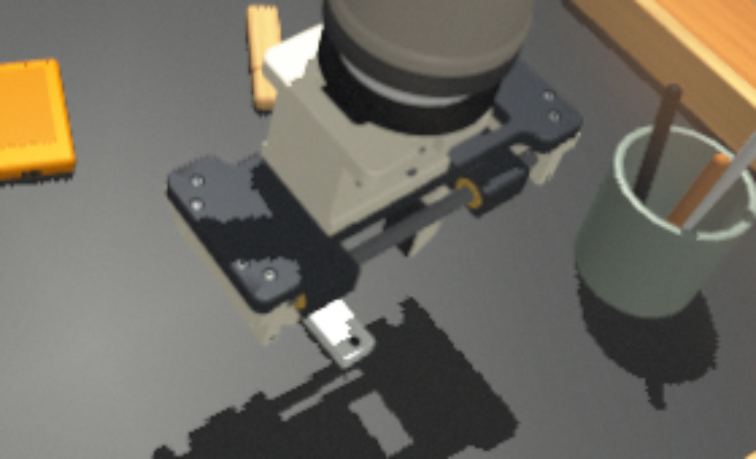

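The stick's blank end shows between the open fingers. Going down slowly, watching the force.

Emit:
send_rows(targets=[[[0, 0, 0, 3, 1.5, 12, -0.3], [0, 0, 0, 3, 1.5, 19, -0.3], [0, 0, 0, 3, 1.5, 21, -0.3], [0, 0, 0, 3, 1.5, 21, -0.3]]])

```text
time: 2.82
tool_pos: [557.2, -263.0, 8.4]
tcp_rot: [-3.141, -0.001, 1.638]
contact_force: [-0.1, 0.5, 0.6]
grip_width: 60.0
```

No contact with the base; closing.

Emit:
send_rows(targets=[[[0, 0, 0, 0, 0, 0, 0.2], [0, 0, 0, 0, 0, 0, 0.5], [0, 0, 0, 0, 0, 0, 1], [0, 0, 0, 0, 0, 0, 1], [0, 0, 0, 0, 0, 0, 1]]])

```text
time: 3.23
tool_pos: [557.7, -263.4, 9.2]
tcp_rot: [3.141, 0.0, 1.638]
contact_force: [0.3, -0.6, -0.7]
grip_width: 31.1
```

Emit:
send_rows(targets=[[[0, 0, 0, 0, 0, 0, 1], [0, 0, 0, 0, 0, 0, 1], [0, 0, 0, 0, 0, 0, 1], [0, 0, 0, 0, 0, 0, 1]]])

```text
time: 3.57
tool_pos: [557.6, -263.4, 9.0]
tcp_rot: [3.142, 0.0, 1.637]
contact_force: [1.5, -0.2, -0.2]
grip_width: 4.2
```

The opening fell to 4 mm, so the stick isn't held across its width. Looking.

Run:
```python
from h import *
im=capture("side"); t=capture("top")
cv2.imwrite("pics/s3.png",cv2.resize(im[:,:,::-1][250:420,250:530],None,fx=2.7,fy=2.7))
cv2.imwrite("pics/t3.png",cv2.resize(t[:,:,::-1][100:300,300:500],None,fx=3,fy=3))
print(get_obs()["grip_width"])
```

```text
0.7998029405584023
```

View pics/s3.png

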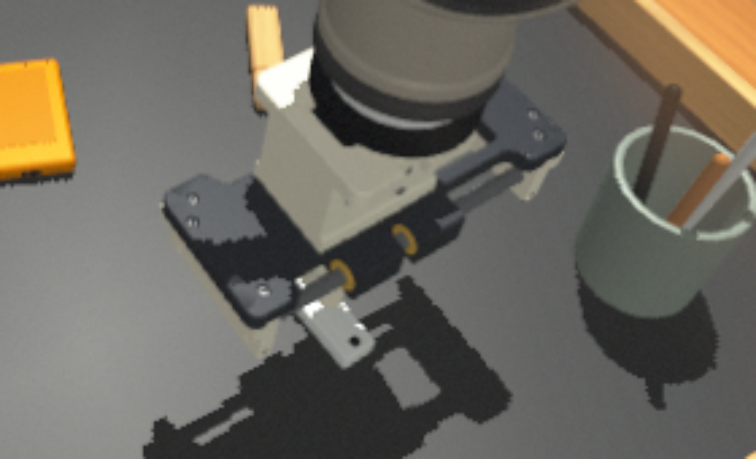

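View pics/t3.png

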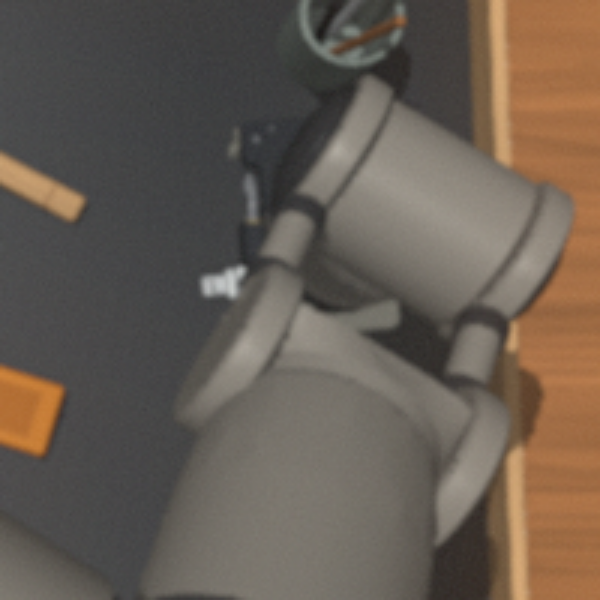

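Run:
```python
from h import *
a=cv2.imread("pics/side0.png"); 
im=capture("side")[:,:,::-1].copy(); 
def big(im):
    return cv2.resize(im[310:400,320:430],None,fx=3.6,fy=5*.72*1.0+0,interpolation=cv2.INTER_CUBIC)
A=big(a);B=big(im)
p=proj("side",[[557.6,-263.4,9.0],[557.6,-263.4,30]])
print(p)
for q in p: cv2.circle(B,tuple(np.int32((q-[320,310])*3.6+1.8)),3,(0,0,255),-1)
cv2.imwrite("pics/s4.png",np.hstack([A,B]))
```

```text
[[369.78732904 367.44717151]
 [372.03777003 360.19331623]]
```

View pics/s4.png

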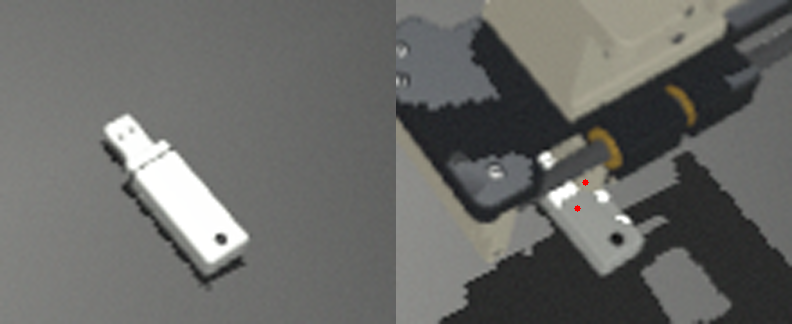

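Run:
```python
from h import *
s=cv2.imread("pics/s1.png")
def d(im,pts,off,f=2.7):
    for q in proj("side",pts): cv2.circle(im,tuple(np.int32((q-off)*f)),4,(0,0,255),-1)
c=np.array([548.6,-271.4,186.6])
d(s,[c,c+[46,0,0],c-[46,0,0],c+[65,0,0],c-[65,0,0]],[250,200])
cv2.imwrite("pics/s1d.png",s)
```

```text
(no output)
```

View pics/s1d.png

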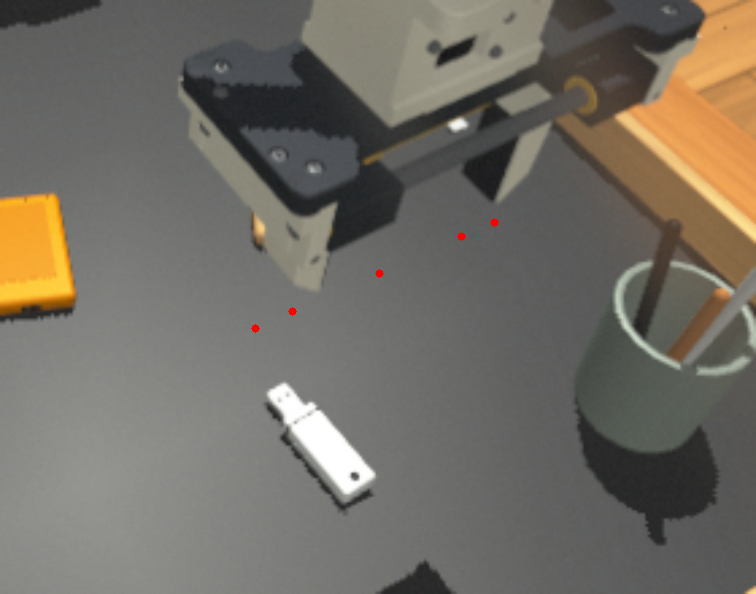

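The shut fingertips sit above the stick: they appear about 15 mm higher than the reported TCP projects to. The stick hasn't moved. I'll reopen and lower in small steps, feeling for the base.

Emit:
send_rows(targets=[[[0, 0, 0, 0, 0, 0, -0.3], [0, 0, 0, 0, 0, 0, -0.3], [0, 0, 0, 0, 0, 0, -0.3], [0, 0, 0, 0, 0, 0, -0.3], [0, 0, 0, 0, 0, 0, -0.3]]])

```text
time: 4.13
tool_pos: [557.6, -263.4, 9.0]
tcp_rot: [3.142, 0.0, 1.637]
contact_force: [0.3, -0.9, 0.1]
grip_width: 29.1
```

Emit:
send_rows(targets=[[[0, 0, 0, 0, 0, 0, -0.3], [0, 0, 0, 0, 0, 0, -0.3], [0, 0, 0, 0, 0, 0, -0.3], [0, 0, 0, 0, 0, 2, -0.3], [0, 0, 0, 0, 0, 3, -0.3]]])

```text
time: 4.55
tool_pos: [557.5, -263.3, 5.8]
tcp_rot: [-3.142, 0.0, 1.637]
contact_force: [-0.3, -0.4, -0.7]
grip_width: 58.5
```

Emit:
send_rows(targets=[[[0, 0, 0, 0, 0, 1, -0.3], [0, 0, 0, 0, 0, 2, -0.3], [0, 0, 0, 0, 0, 3, -0.3], [0, 0, 0, 0, 0, 3, -0.3]]])

```text
time: 4.88
tool_pos: [557.5, -263.3, 2.7]
tcp_rot: [-3.141, -0.0, 1.637]
contact_force: [-0.7, 0.2, -0.0]
grip_width: 60.0
```

Emit:
send_rows(targets=[[[0, 0, 0, 0, 0, 1, -0.3], [0, 0, 0, 0, 0, 2, -0.3], [0, 0, 0, 0, 0, 3, -0.3], [0, 0, 0, 0, 0, 3, -0.3]]])

```text
time: 5.22
tool_pos: [557.5, -263.3, -0.3]
tcp_rot: [-3.141, -0.0, 1.637]
contact_force: [0.2, -0.2, -0.1]
grip_width: 59.7
```

Run:
```python
from h import *
B=capture("side")[:,:,::-1][310:400,320:430]
cv2.imwrite("pics/s5.png",cv2.resize(B,None,fx=6,fy=6,interpolation=cv2.INTER_CUBIC))
```

```text
(no output)
```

View pics/s5.png

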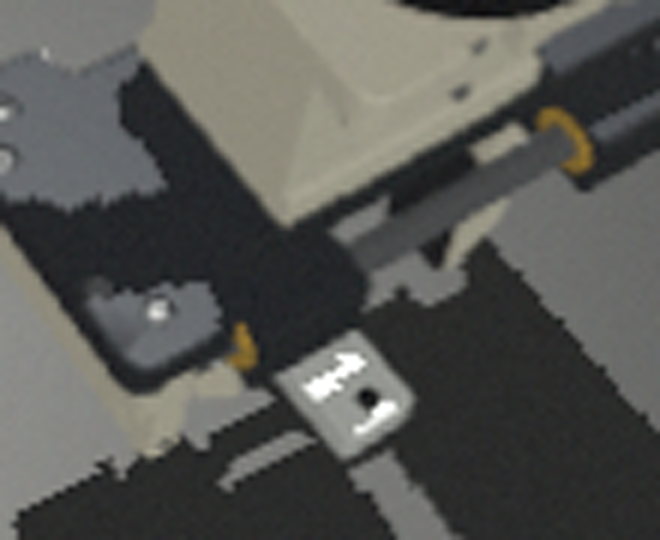

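Run:
```python
from h import *
for x in (587,590,600,607):
  for z in(0,10,20): print(x,z,proj("side",[x,-272.5,z]),proj("side",[x,-254,z]))
```

```text
587 0 [[388.44697054 367.47766472]] [[381.16549734 357.53104376]]
587 10 [[389.68437002 364.1166915 ]] [[382.30592294 354.12548068]]
587 20 [[390.94753287 360.68424854]] [[383.46964878 350.64884618]]
590 0 [[390.05949335 366.66795063]] [[382.76114722 356.75002686]]
590 10 [[391.3117137  363.30345007]] [[383.91611158 353.34137693]]
590 20 [[392.58995989 359.86752292]] [[385.09463229 349.8617066 ]]
600 0 [[395.39913864 363.98552527]] [[388.04558589 354.1624234 ]]
600 10 [[396.70003223 360.60954486]] [[389.24831495 350.74373842]]
600 20 [[398.0278043  357.16228748]] [[390.47543311 347.2542081 ]]
607 0 [[399.10472939 362.12292703]] [[391.71346754 352.36544318]]
607 10 [[400.43903541 358.73916152]] [[392.94900161 348.93996331]]
607 20 [[401.80079681 355.2842289 ]] [[394.2094889  345.44376504]]
```

Emit:
send_rows(targets=[[[0, 0, 0, 0, 0, 1.5, -0.3], [0, 0, 0, 0, 0, 3, -0.3], [0, 0, 0, 0, 0, 4, -0.3], [0, 0, 0, 0, 0, 4, -0.3]]])

```text
time: 5.6
tool_pos: [557.4, -263.2, -4.4]
tcp_rot: [-3.141, -0.0, 1.637]
contact_force: [-0.2, 0.0, 0.1]
grip_width: 59.8
```

Emit:
send_rows(targets=[[[0, 0, 0, 0, 0, 1.5, -0.3], [0, 0, 0, 0, 0, 3, -0.3], [0, 0, 0, 0, 0, 4, -0.3], [0, 0, 0, 0, 0, 4, -0.3]]])

```text
time: 5.93
tool_pos: [557.4, -263.3, -8.3]
tcp_rot: [-3.141, -0.0, 1.637]
contact_force: [0.5, -0.2, 0.1]
grip_width: 59.7
```

Emit:
send_rows(targets=[[[0, 0, 0, 0, 0, 1, -0.3], [0, 0, 0, 0, 0, 2, -0.3], [0, 0, 0, 0, 0, 3, -0.3], [0, 0, 0, 0, 0, 3, -0.3]]])

```text
time: 6.27
tool_pos: [557.5, -263.3, -11.3]
tcp_rot: [-3.141, -0.0, 1.637]
contact_force: [-0.5, -0.9, -0.1]
grip_width: 59.7
```

Run:
```python
from h import *
B=capture("side")[:,:,::-1][310:400,320:430]
cv2.imwrite("pics/s6.png",cv2.resize(B,None,fx=6,fy=6,interpolation=cv2.INTER_CUBIC))
```

```text
(no output)
```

View pics/s6.png

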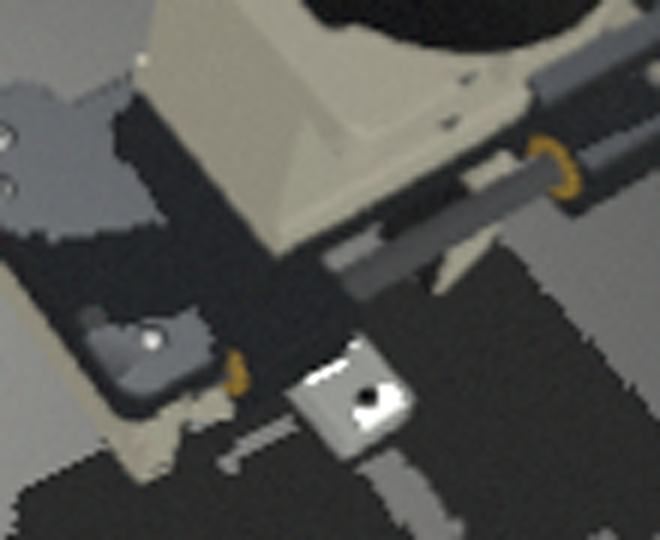

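Run:
```python
from h import *
for z in (35,55,75,95): print(z,proj("side",[[462,-300.5,z],[462,-226,z],[652,-300.5,z],]))
print("tip right", [ (z,proj("side",[[587.5,-272.8,z],[606,-272.8,z]]).round(1).tolist()) for z in (-11,0,10,20,30)])
```

```text
35 [[329.20360777 410.1734125 ]
 [302.0695553  363.86800395]
 [440.4455876  353.10120437]]
55 [[330.6408928  403.44286202]
 [302.78563647 356.60192076]
 [444.14626973 345.77295378]]
75 [[332.14909771 396.37453212]
 [303.53412031 349.00128082]
 [448.00818777 338.11722563]]
95 [[333.73354096 388.94265341]
 [304.31722248 341.04279614]
 [452.04188497 330.11202011]]
tip right [(-11, [[387.5, 371.1], [397.3, 366.2]]), (0, [[388.8, 367.5], [398.7, 362.5]]), (10, [[390.1, 364.1], [400.0, 359.2]]), (20, [[391.3, 360.7], [401.4, 355.7]]), (30, [[392.6, 357.2], [402.8, 352.2]])]
```

The images still put the fingertips well above the base, so I'll keep probing down while watching the force.

Emit:
send_rows(targets=[[[0, 0, 0, 0, 0, 1.5, -0.3], [0, 0, 0, 0, 0, 3, -0.3], [0, 0, 0, 0, 0, 4, -0.3], [0, 0, 0, 0, 0, 4, -0.3]]])

```text
time: 6.65
tool_pos: [557.4, -263.3, -15.3]
tcp_rot: [-3.141, -0.0, 1.637]
contact_force: [-0.2, -0.6, -0.5]
grip_width: 59.9
```

Emit:
send_rows(targets=[[[0, 0, 0, 0, 0, 1, -0.3], [0, 0, 0, 0, 0, 2, -0.3], [0, 0, 0, 0, 0, 3, -0.3], [0, 0, 0, 0, 0, 3, -0.3]]])

```text
time: 6.98
tool_pos: [557.5, -263.3, -18.3]
tcp_rot: [-3.141, -0.0, 1.637]
contact_force: [1.2, -0.4, 0.8]
grip_width: 59.7
```

Run:
```python
from h import *
B=capture("side")[:,:,::-1][310:410,320:430]
B=np.clip(B.astype(float)*1.6+10,0,255).astype(np.uint8)
cv2.imwrite("pics/s7.png",cv2.resize(B,None,fx=6,fy=6,interpolation=cv2.INTER_CUBIC))
t=capture("top")[:,:,::-1][100:300,300:480]
cv2.imwrite("pics/t7.png",cv2.resize(np.clip(t*1.6,0,255).astype(np.uint8),None,fx=3,fy=3))
```

View pics/s7.png

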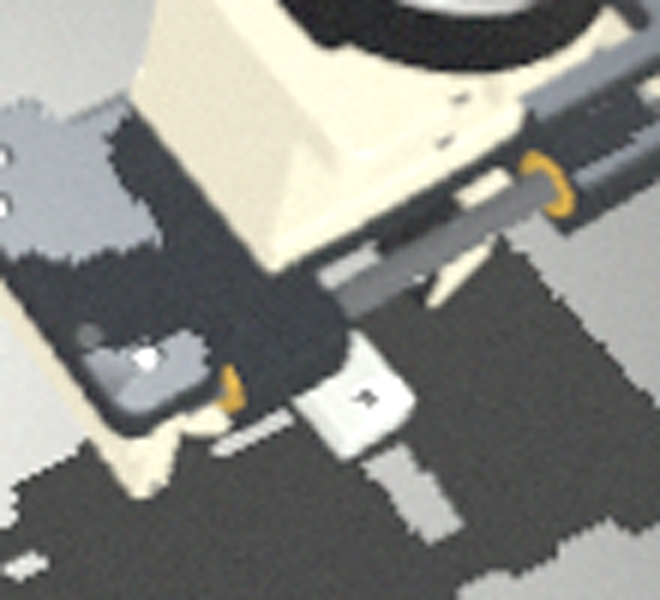

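View pics/t7.png

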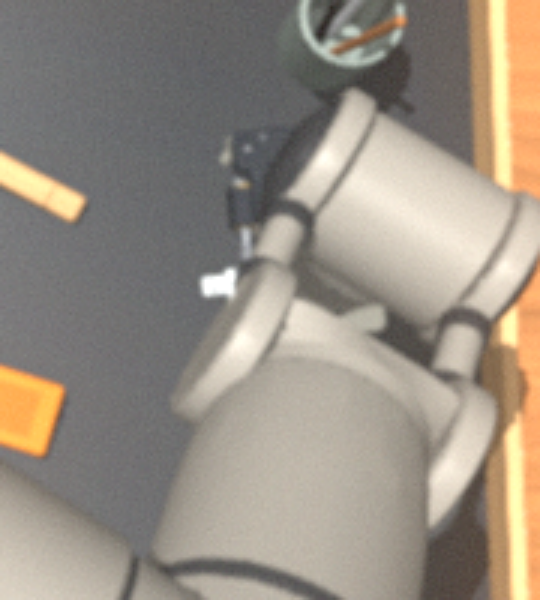

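Emit:
send_rows(targets=[[[0, 0, 0, 0, 0, 1.5, -0.3], [0, 0, 0, 0, 0, 3, -0.3], [0, 0, 0, 0, 0, 4.5, -0.3], [0, 0, 0, 0, 0, 4.5, -0.3]]])

```text
time: 7.42
tool_pos: [557.3, -263.2, -23.0]
tcp_rot: [-3.141, -0.0, 1.637]
contact_force: [0.5, 0.2, -0.5]
grip_width: 59.5
```

Emit:
send_rows(targets=[[[0, 0, 0, 0, 0, 1, -0.3], [0, 0, 0, 0, 0, 2, -0.3], [0, 0, 0, 0, 0, 3, -0.3], [0, 0, 0, 0, 0, 3, -0.3]]])

```text
time: 7.75
tool_pos: [557.5, -263.3, -25.7]
tcp_rot: [-3.141, -0.0, 1.637]
contact_force: [-0.3, 0.2, 0.5]
grip_width: 59.7
```

Emit:
send_rows(targets=[[[0, 0, 0, 0, 0, 1, -0.3], [0, 0, 0, 0, 0, 2, -0.3], [0, 0, 0, 0, 0, 2, -0.3], [0, 0, 0, 0, 0, 2, -0.3]]])

```text
time: 8.08
tool_pos: [557.5, -263.3, -27.6]
tcp_rot: [-3.142, -0.0, 1.637]
contact_force: [0.0, -0.1, 0.7]
grip_width: 59.9
```

Run:
```python
from h import *
B=capture("side")[:,:,::-1][310:410,320:430]
B=np.clip(B.astype(float)*1.6+10,0,255).astype(np.uint8)
cv2.imwrite("pics/s8.png",cv2.resize(B,None,fx=6,fy=6,interpolation=cv2.INTER_CUBIC))
```

```text
(no output)
```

View pics/s8.png

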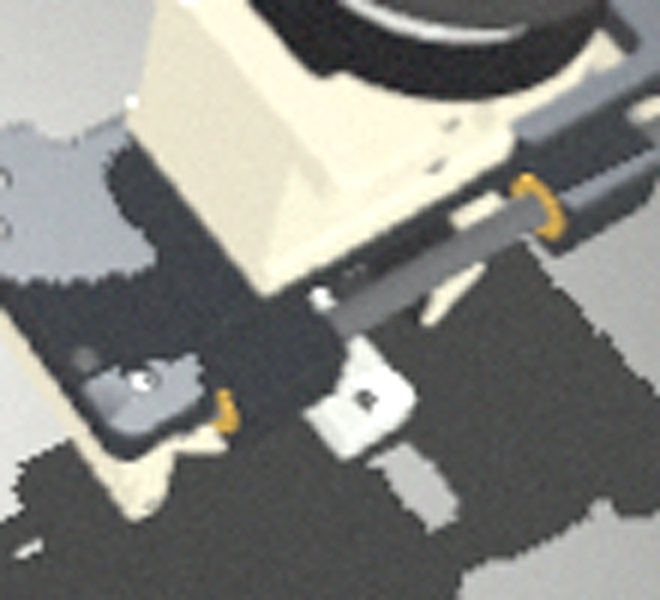

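The fingertip now shows at about z 10, level with the stick's case. Going slightly lower, then closing.

Emit:
send_rows(targets=[[[0, 0, 0, 0, 0, 1, -0.3], [0, 0, 0, 0, 0, 2, -0.3], [0, 0, 0, 0, 0, 2, -0.2]]])

```text
time: 8.38
tool_pos: [557.8, -263.6, -28.9]
tcp_rot: [3.141, 0.001, 1.638]
contact_force: [-2.2, -0.8, 4.5]
grip_width: 56.9
```

Emit:
send_rows(targets=[[[0, 0, 0, 0, 0, 0, 0.2], [0, 0, 0, 0, 0, 0, 0.5], [0, 0, 0, 0, 0, 0, 1], [0, 0, 0, 0, 0, 0, 1], [0, 0, 0, 0, 0, 0, 1]]])

```text
time: 8.8
tool_pos: [557.9, -263.7, -28.9]
tcp_rot: [3.141, 0.001, 1.638]
contact_force: [-1.0, 0.7, 5.5]
grip_width: 26.7
```

Emit:
send_rows(targets=[[[0, 0, 0, 0, 0, 0, 1], [0, 0, 0, 0, 0, 0, 1], [0, 0, 0, 0, 0, 0, 1], [0, 0, 0, 0, 0, 0, 1], [0, 0, 0, 0, 0, 0, 1]]])

```text
time: 9.22
tool_pos: [557.9, -263.7, -28.9]
tcp_rot: [3.141, 0.001, 1.637]
contact_force: [-0.3, 0.0, 5.5]
grip_width: 21.7
```

Gripped: opening 21.7 mm, and the tips touch the base at reported z -29. I'll use that as the base reference, so the mouth floor should be at a reported z of about 79. Lifting and checking.

Emit:
send_rows(targets=[[[0, 0, 0, 0, 0, -10, 1], [0, 0, 0, 0, 0, -35, 1], [0, 0, 0, 0, 0, -75, 1], [0, 0, 0, 0, 0, -115, 1], [0, 0, 0, 0, 0, -155, 1]]])

```text
time: 9.63
tool_pos: [557.1, -263.0, 127.3]
tcp_rot: [-3.141, -0.001, 1.637]
contact_force: [1.0, 0.0, 0.0]
grip_width: 21.7
```

Emit:
send_rows(targets=[[[0, 0, 0, 0, 0, -35, 1], [0, 0, 0, 0, 0, -35, 1]]])

```text
time: 9.8
tool_pos: [561.0, -265.3, 169.4]
tcp_rot: [3.13, 0.008, 1.638]
contact_force: [1.0, -0.2, -0.3]
grip_width: 21.3
```

```bash
python3 mv.py 501 206.5 160 -8.7
python3 - <<'E'
from h import *
im=capture("side"); cv2.imwrite("pics/s9.png",cv2.resize(im[:,:,::-1][180:400,250:530],None,fx=2.7,fy=2.7))
E
```

```text
t 9.8 pos [ 561.  -265.3  169.4] rot [179.3   0.5  93.8] F [ 1.  -0.2 -0.3] w 21.3
turn [  0.9  -0.3 102.5] shift [474.8 -28.4   5.1]
```

View pics/s9.png

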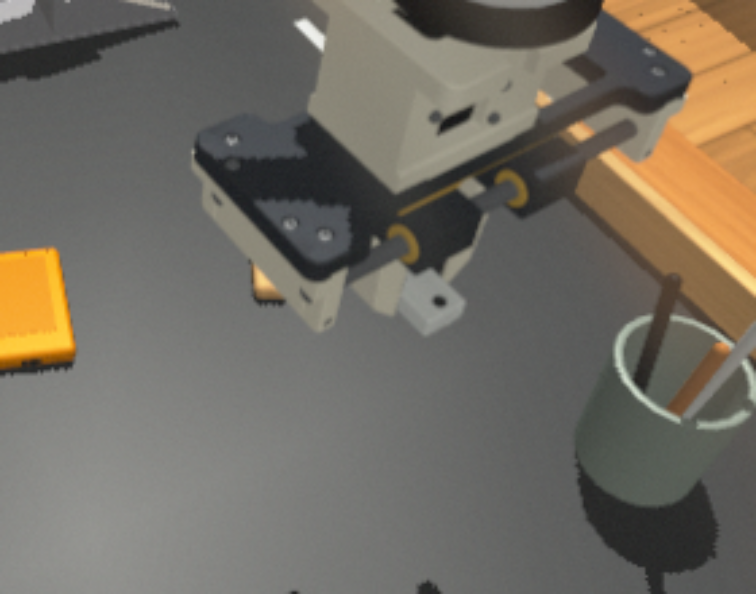

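Stick held level with its blank end toward the camera. Moving across.

Emit:
send_rows(targets=[[[0, 0, 7, 36, -2, 0, 1], [0, 0, 14, 72, -4, 0, 1], [0, 0, 21, 108, -6, 0, 1], [0, 0, 28, 144, -8, 0, 1], [0, 0, 35, 180, -10, 0, 1]]])

```text
time: 10.27
tool_pos: [534.2, -82.6, 159.2]
tcp_rot: [-3.139, 0.001, 1.02]
contact_force: [-0.1, 0.2, 0.7]
grip_width: 21.5
```

```bash
python3 mv.py 501 206.5 160 -8.7
```

```text
t 10.27 pos [534.2 -82.6 159.2] rot [-179.9    0.    58.4] F [-0.1  0.2  0.7] w 21.5
turn [-0.1  0.1 67.1] shift [ 229.  -179.6   -0.5]
```

Emit:
send_rows(targets=[[[0, 0, 7, 23, -18, 0, 1], [0, 0, 14, 46, -36, 0, 1], [0, 0, 21, 69, -54, 0, 1], [0, 0, 28, 92, -72, 0, 1], [0, 0, 35, 115, -90, -5, 1]]])

```text
time: 10.68
tool_pos: [516.3, 62.0, 163.5]
tcp_rot: [-3.14, 0.004, 0.41]
contact_force: [0.4, 0.3, -0.2]
grip_width: 21.9
```

```bash
python3 mv.py 501 206.5 160 -8.7
```

```text
t 10.68 pos [516.3  62.  163.5] rot [-179.9    0.2   23.5] F [ 0.4  0.3 -0.2] w 21.9
turn [-0.   0.2 32.2] shift [  43.6 -138.6    3.6]
```

Emit:
send_rows(targets=[[[0, 0, 7, 9, -28, 0, 1], [0, 0, 14, 18, -56, 0, 1], [0, 0, 21, 27, -84, 0, 1], [0, 0, 28, 36, -112, 0, 1], [0, 0, 32, 43, -138, 0, 1]]])

```text
time: 11.1
tool_pos: [500.6, 205.7, 164.2]
tcp_rot: [3.141, 0.002, -0.149]
contact_force: [0.2, -0.2, -1.0]
grip_width: 21.5
```

Emit:
send_rows(targets=[[[0, 0, 0, 0, 0, 0, 1], [0, 0, 0, 0, 0, 0, 1], [0, 0, 0, 0, 0, 0, 1]]])

```text
time: 11.35
tool_pos: [501.2, 203.7, 164.6]
tcp_rot: [3.14, 0.002, -0.141]
contact_force: [-0.6, 0.2, -0.4]
grip_width: 21.7
```

```bash
python3 mv.py 501 206.5 106 -8.7
python3 - <<'E'
from h import *
im=capture("side"); cv2.imwrite("pics/s10.png",cv2.resize(im[:,:,::-1][60:240,130:350],None,fx=3.3,fy=3.3,interpolation=cv2.INTER_CUBIC))
im=capture("top"); cv2.imwrite("pics/t10.png",cv2.resize(im[:,:,::-1][100:300,90:290],None,fx=3,fy=3,interpolation=cv2.INTER_CUBIC))
E
```

```text
t 11.35 pos [501.2 203.7 164.6] rot [179.9   0.1  -8.1] F [-0.6  0.2 -0.4] w 21.7
turn [0.1 0.1 0.6] shift [-0.5 -2.8 58.6]
```

View pics/s10.png

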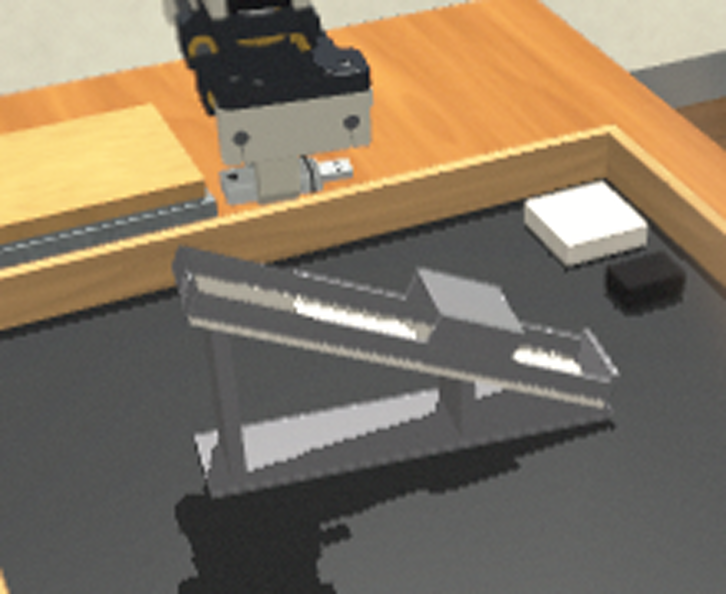

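View pics/t10.png

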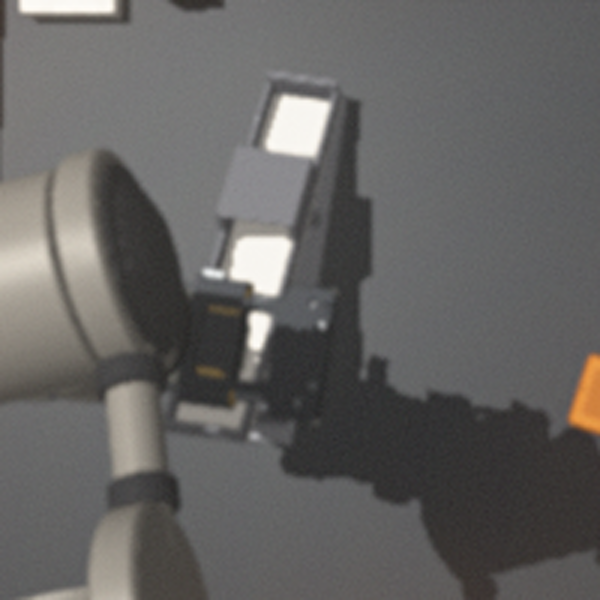

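Run:
```python
from h import *
np.set_printoptions(precision=1,suppress=True)
t,e=tri(dict(side=(110.3,236.3),top=(190.3,160.7)));print("plug tip",t,e)
# expected from tool
a=np.radians(-8.1); print("exp tip xy",501.2+45*np.cos(a),203.7+45*np.sin(a))
for l in ("usb_center",):
  o={}
  for c in("side","top"):
    d=place_of(l,c); print(c,[(x["location"],round(x["conf"],2)) for x in d][:2])
    if d:o[c]=d[0]["location"]
  if len(o)==2: print(tri(o))
```

```text
plug tip [545.9 198.2 202.9] 0.31595725073682956
exp tip xy 545.7510645972451 197.35944456280876
side [([117.6, 212.0], 0.75)]
top []
```

The plug tip triangulates to within 1 mm of where the tool should hold it in x and y. In z, the cameras read about 33 mm above the tool readout, which agrees with the base touch. Lowering to about 27 mm above the mouth floor.

Emit:
send_rows(targets=[[[0, 0, 0.5, 0, -2.5, 20, 1], [0, 0, 0.5, 0, -2.5, 35, 1], [0, 0, 0.5, 0, -2.5, 46, 1], [0, 0, 0.5, 0, -2.5, 50, 1], [0, 0, 0.5, 0, -2.5, 50, 1]]])

```text
time: 11.97
tool_pos: [501.7, 205.9, 114.5]
tcp_rot: [3.141, 0.002, -0.152]
contact_force: [-0.3, -0.8, -0.1]
grip_width: 21.4
```

```bash
python3 mv.py 501 206.5 109 -8.7
python3 - <<'E'
from h import *
im=capture("side"); cv2.imwrite("pics/s11.png",cv2.resize(im[:,:,::-1][90:190,160:300],None,fx=5,fy=5,interpolation=cv2.INTER_CUBIC))
im=capture("top"); cv2.imwrite("pics/t11.png",cv2.resize(im[:,:,::-1][110:260,120:240],None,fx=4,fy=4,interpolation=cv2.INTER_CUBIC))
E
```

```text
t 11.97 pos [501.7 205.9 114.5] rot [179.9   0.1  -8.7] F [-0.3 -0.8 -0.1] w 21.4
turn [ 0.1  0.1 -0. ] shift [-0.8 -0.5  5.5]
```

View pics/s11.png

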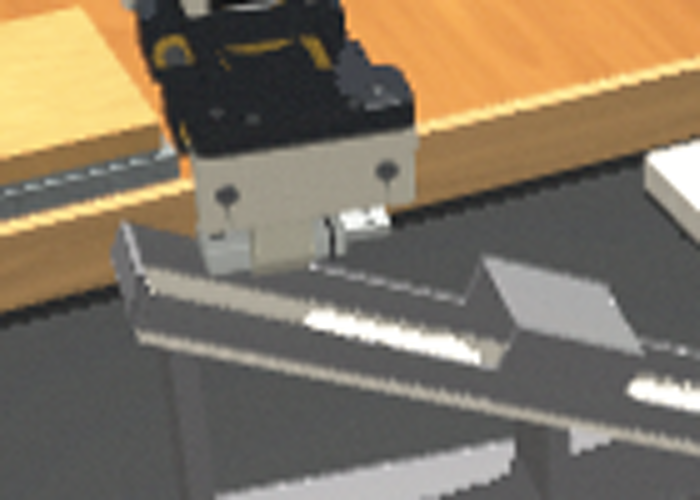

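View pics/t11.png

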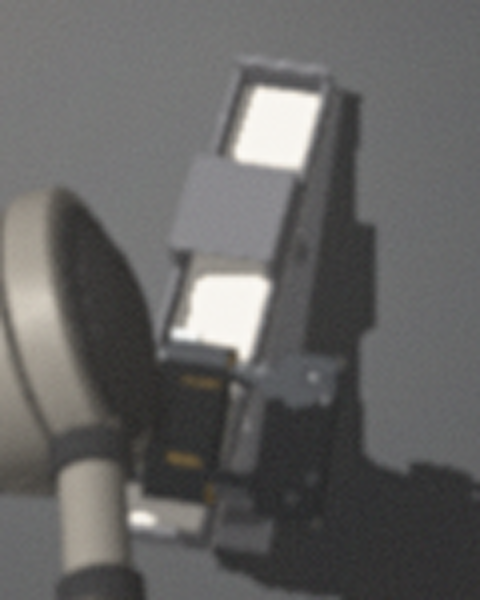

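The stick is centred over the trough once parallax is allowed for: plug at (195,340), trough centre ~220, about 25 px expected. Lowering 5 mm more, then releasing.

Emit:
send_rows(targets=[[[0, 0, 0, 0, -0.5, 3, 1], [0, 0, 0, 0, -0.5, 5, 1], [0, 0, 0, 0, -0.5, 5, 1], [0, 0, 0, 0, -0.5, 5, 1]]])

```text
time: 12.4
tool_pos: [502.2, 207.2, 110.6]
tcp_rot: [3.142, -0.0, -0.151]
contact_force: [-0.3, -0.1, -0.6]
grip_width: 21.7
```

Emit:
send_rows(targets=[[[0, 0, 0, 0, 0, 0, -0.4], [0, 0, 0, 0, 0, 0, -0.4], [0, 0, 0, 0, 0, 0, -0.4], [0, 0, 0, 0, 0, 0, -0.4], [0, 0, 0, 0, 0, 0, -0.4]]])

```text
time: 12.82
tool_pos: [502.2, 207.2, 110.5]
tcp_rot: [3.142, -0.0, -0.151]
contact_force: [-0.0, -0.4, -0.3]
grip_width: 50.5
```

Emit:
send_rows(targets=[[[0, 0, 0, 0, 0, -15, -0.4], [0, 0, 0, 0, 0, -40, -0.4], [0, 0, 0, 0, 0, -75, -0.4], [0, 0, 0, 0, 0, -110, -0.4], [0, 0, 0, 0, 0, -130, -0.4]]])

```text
time: 13.23
tool_pos: [503.3, 207.5, 244.4]
tcp_rot: [-3.14, -0.005, -0.151]
contact_force: [0.2, 0.3, 0.6]
grip_width: 64.3
```

Run:
```python
from h import *
im=capture("side"); cv2.imwrite("pics/s12.png",cv2.resize(im[:,:,::-1][90:230,160:340],None,fx=4,fy=4,interpolation=cv2.INTER_CUBIC))
im=capture("top"); cv2.imwrite("pics/t12.png",cv2.resize(im[:,:,::-1][110:260,120:240],None,fx=4,fy=4,interpolation=cv2.INTER_CUBIC))
for c in("side","top"): print([(x["location"],round(x["conf"],2)) for x in place_of("usb_center",c)][:2])
```

```text
[([169.1, 287.2], 0.57)]
[([148.1, 184.2], 0.67)]
```

View pics/s12.png

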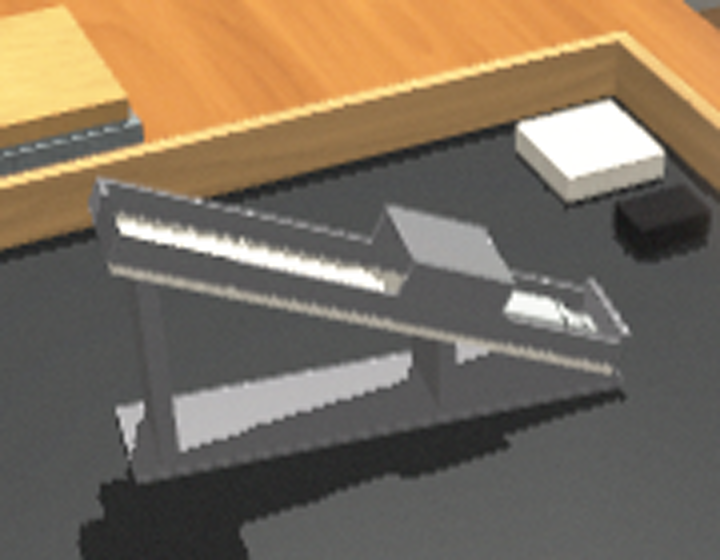

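View pics/t12.png

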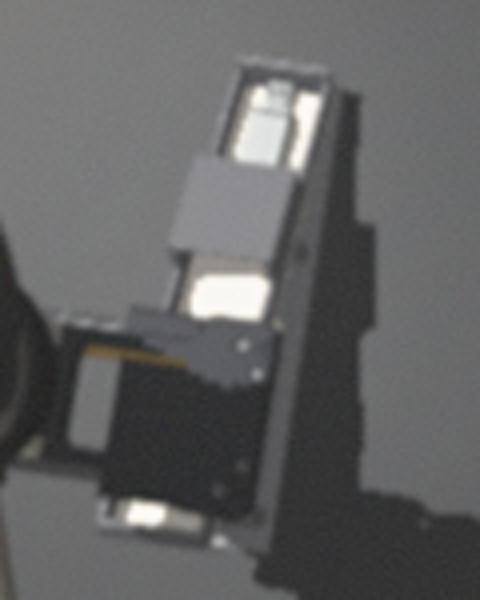

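The stick lies at the foot, plug against the end stop (top crop (280,85)). I'll wait a moment and check that everything is at rest before handing in.

Emit:
send_rows(targets=[[[0, 0, 0, 0, 0, 0, -0.4], [0, 0, 0, 0, 0, 0, -0.4], [0, 0, 0, 0, 0, 0, -0.4], [0, 0, 0, 0, 0, 0, -0.4], [0, 0, 0, 0, 0, 0, -0.4]]])

```text
time: 13.85
tool_pos: [502.0, 207.1, 239.9]
tcp_rot: [3.141, 0.001, -0.152]
contact_force: [-1.3, 0.2, -0.0]
grip_width: 64.2
```

Run:
```python
from h import *
im=capture("top"); cv2.imwrite("pics/t13.png",im[:,:,::-1]); im2=capture("side"); cv2.imwrite("pics/s13.png",im2[:,:,::-1])
a=cv2.imread("pics/t12.png"); b=cv2.resize(im[:,:,::-1][110:260,120:240],None,fx=4,fy=4,interpolation=cv2.INTER_CUBIC)
print("foot diff",np.abs(a[60:170,210:340].astype(int)-b[60:170,210:340]).mean())
for c,n in (("top",im),("side",im2)):
  o=cv2.imread(f"pics/{c}0.png").astype(int); n=n[:,:,::-1].astype(int)
  sl=(slice(140,260),slice(270,340)) if c=="top" else (slice(245,325),slice(235,365))
  print(c,"bystander diff",np.abs(o[sl]-n[sl]).mean(), np.abs(o[sl]-n[sl]).max())
for l in ("usb_center","maple_center","drive_center"): print(l,[(x["location"],round(x["conf"],2)) for c in("side","top") for x in place_of(l,c)[:1]])
```

```text
foot diff 1.1913986013986013
top bystander diff 10.347460317460317 39
side bystander diff 6.067435897435898 73
usb_center [([170.1, 288.7], 0.5), ([146.5, 183.7], 0.47)]
maple_center [([270.4, 347.7], 0.74), ([162.2, 311.0], 0.87)]
drive_center [([290.7, 255.8], 0.67), ([232.4, 303.3], 0.8)]
```

View pics/t13.png

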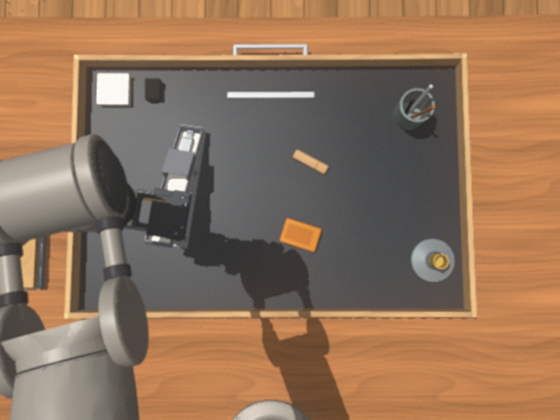

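The stick is at rest at the foot (top (146,184)), the bystanders are where they were, and the gripper is well clear. Handing in.

```bash
python3 -c "
from plant import *
print(close_job())"
```

```text
the job is handed in; nothing more can be done
None
```

The silver stick slid down the chute plug first and came to rest at the end stop. I handed the job in at about 14 s of the 34 s allowed; no verdict was reported.

**What I did:** I gripped the stick across its width (21.7 mm opening) and turned it plug downhill. I released it level, just above the chute walls over the mouth, then lifted the gripper clear.

**Last checks:**
- **Stick:** two pictures about 0.6 s apart show it unmoved, with its plug against the stop.
- **Bystanders:** the networks found the maple stick and the amber drive within about 4 pixels of where they started. A raw picture comparison there did show differences; I put these down to lighting and the arm's shadow.
- **Robot:** the gripper was touching nothing, with about 1 N at the wrist.

**What went wrong or disagreed:**
- **First grasp:** it closed above the stick without touching it. The reported tool height read about 33–35 mm below what the cameras showed.
- **How I fixed it:** I felt for the drawer base (5.5 N contact) and used that as the height reference for the second grasp and the release. Position in x and y agreed with the cameras to about 1 mm.

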